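# Hold the slat planer's sprung cover at its inspection pointer

## Task

I need to look at the rollers of the slat planer: take the bamboo blank off its closed cover and lay it flat in the shallow tray beside the machine, then lift the sprung cover by its bar handle until its sides line up with the two pointer arms, and finish while still holding it there steadily with the gripper (it closes if let go). Leave the pointer arms as they are set, and do not disturb the jar, the mallet or the cup.

Things in the scene. Friction and masses are not known exactly. Their poses are not given: they have to be found in the camera images.
- planer: Bench-top slat planer, fixed: open green steel casing 220 (x) x 200 (y) x 90 mm high with two rollers inside, closed on top by the cover. Origin: centre of its underside, on the bench; z up, x from the handle side to the hinge side, y along the hinge. The hinge axis runs parallel to y through x = 95, z = 95 mm of this frame.
- cover: Flat grey cover plate, 215 x 200 x 8 mm, hinged on the side away from the robot. Origin: on the hinge axis, mid width, mid thickness; x points from free edge to hinge, y along the hinge, z out of the upper face (at z = 4 mm). Plate spans x = -207.5 to 7.5 mm. Steel bar handle, 12 mm round, 110 mm long along y, on two posts 100 mm apart; bar axis at x = -185, z = 50 mm.
- handle (a point): Middle of the cover's bar handle, on the bar's axis (145 mm above the bench when closed); axes as the cover's.
- cover_hinge (a joint): Opening angle of the cover in rad: 0 closed (level), growing as the handle side rises, stop at 1.4. A spring and the cover's weight pull it shut: about 6 N at the handle to start lifting, about 8 N at 0.8 rad.
- pointer: Pointer yoke: two plain steel arms, one along each side of the cover (y = +112 and -112 mm), 10 mm deep, 6 mm thick, reaching 205 mm from the hinge axis to a 24 mm disc at the end. Turns on the cover's hinge axis, held by friction (0.8 N m). Origin on that axis, mid width; x points from discs to hinge, y along the hinge. Cover is at the pointer when their x axes are parallel.
- pointer_hinge (a joint): Angle at which the pointer arms are set, rad, on the same scale as cover_hinge (set between 0.45 and 0.85); the cover is lined up when both joints read the same.
- pointer_tip (a point): Centre of the disc at the end of the pointer arm on the +y side; axes as the pointer's.
- blank: Loose bamboo blank, a straight-sided block 36 (x) x 150 (y) x 30 mm (z), about 0.12 kg, lying crosswise on the closed cover between the handle and the hinge. Origin: centre of its underside.
- blank_center (a point): Centre of the bamboo blank.
- tray: Shallow open grey tray, fixed to the bench beside the planer, left or right of it: outside 165 (x) x 225 (y) x 40 mm, walls and floor 5 mm. Origin: centre of its underside.
- jar: Closed amber jar, 60 mm across, 85 mm high, standing on the bench near the robot; bystander. Origin: centre of its underside.
- mallet: Wooden mallet lying on the far part of the bench, head 60 x 110 x 60 mm, 200 mm handle along its -x; bystander. Origin: centre of the head's underside.
- cup: Blue ceramic cup, 76 mm across, 90 mm high, standing on the far part of the bench; bystander. Origin: centre of its underside.
There are look-alikes about, which are no part of the job. There is more than one size of the blank; the job needs the largest.

How it is judged:
On the way, in this order (a step that is already met when the one before it is completed fails the run):
1. the blank lies flat on the tray's floor, let go, with the cover still closed (x of blank_center in the frame of tray between -0.07 and 0.07 m and y of blank_center in the frame of tray between -0.09 and 0.09 m and z of blank_center in the frame of tray below 0.03 m and contact force between the fingers and blank below 0.1 N and value of joint cover_hinge below 0.08 rad), for 0.2 s.
2. the gripper holds the cover in line with the pointer arms (angle between the x axis of cover and the x axis of pointer, either way round below 0.08 rad and contact force between the fingers and cover above 1.5 N), for 0.3 s.
At the end, for the whole second after the job is handed in: Fingers hold the cover (over 1.5 N), steady (under 0.05 rad/s), within 0.08 rad of the pointer arms; the blank rests untouched on the tray floor, its centre within 70 mm (x) and 90 mm (y) of the tray centre and under 30 mm above the tray underside (all of step 2 and x of blank_center in the frame of tray between -0.07 and 0.07 m and y of blank_center in the frame of tray between -0.09 and 0.09 m and z of blank_center in the frame of tray below 0.03 m and contact force between the fingers and blank below 0.1 N and velocity of joint cover_hinge between -0.05 and 0.05 rad/s and linear speed of blank below 0.02 m/s and contact force between blank and cover below 0.1 N); the arm keeps its last pose, push and grip.
It fails at once if the cover is lifted with the blank still on it (value of joint cover_hinge above 0.1 rad and contact force between blank and cover above 0.2 N).
It fails at once if the pointer arms are pushed out of their setting (discs moved over 12 mm) (distance of pointer_tip from where it was at the start of the episode above 0.012 m).
It fails at once if the jar is moved over 30 mm or tipped (distance of jar from where it was at the start of the episode above 0.03 m or angle between jar's own z axis and vertical above 0.3 rad).
It fails at once if the mallet is moved over 30 mm or tipped (distance of mallet from where it was at the start of the episode above 0.03 m or angle between mallet's own z axis and vertical above 0.3 rad).
It fails at once if the cup is moved over 30 mm or tipped (distance of cup from where it was at the start of the episode above 0.03 m or angle between cup's own z axis and vertical above 0.3 rad).
It also fails if it takes over 58 s, if anything falls off the work surface, if the arm or the gripper's body presses on something with over 40 N, if the wrist force passes 120 N, or if a joint passes its speed limit or range.

## Robot

A 6-joint arm with a two-finger parallel gripper is mounted at the origin on the work surface. World frame = base frame: x ahead of the robot, y to its left, z up, the work surface at z = 0. Lengths are in m, angles in rad, forces in N, time in s.
With the tool pointing down it reaches from about 0.3 to 0.825 m from the base axis. Payload 5.4 kg.
Tool frame: the origin (TCP) lies at the very end of the fingers, on their centre line; the grasp point (between the pads) lies 19 mm behind it; z points along the fingers, x is the direction in which the jaws open and shut, and the axes are right-handed (so a half turn about z gives the same grasp; the last joint's range is limited). The gripper opens to 92 mm and grips with 3 to 60 N. Pads are 20 mm wide; open, the fingers measure 128 mm over their backs; the gripper's body (75 mm by 189 mm) begins 69 mm behind the grasp point.
Start: joints at [0.929, 0.158, 1.597, -0, 1.386, -0.21], TCP at [0.241, 0.522, 0.215] pointing down, gripper open.
Joint ranges: [-2.91, 2.91], [-0.94, 2.29], [0.18, 2.7], [-1.29, 4.43], [0.17, 2.64], [-3, 3]. Speed limits (rad/s): [2.57, 2.57, 3.14, 3.14, 3.14, 3.14].

## Interface

Orientations are given as a rotation vector (axis times angle).
In Python, from workcell import bot gives the robot as it stands. Calls block until the motion is done:
- bot.goto(position, orientation): joint-space move of the TCP to a pose.
- bot.line_to(position, rot=None, max_speed=0.15): straight line of the TCP; rot=None keeps the orientation; max_speed is the mean speed in m/s.
- bot.set_joints(angles): joint-space move.
- bot.set_gripper(opening, newtons=None): opening from 0.0 (shut) to 1.0 (fully open); newtons is the grip in N (None keeps the last); returns when the fingers have stopped.
- bot.hold(seconds).
- bot.inverse_kinematics(position, orientation): joint angles nearest the present ones, or None.
- bot.read_camera(name): name is "scene" or "top" or "wrist"; returns a dict with "pixels" (420x560x3 uint8, blue, green, red), "fx", "fy", "cx", "cy" (pixels), "R" (3x3) and "t" (3): a world point X has camera coordinates R X + t. Camera axes: x right, y down, z forward; pixel columns grow to the right and rows downward; lengths in m; the calibration is good to about 2 mm. A picture is of the moment at which its call begins. There is no depth.
A pose or a line that the arm cannot do raises bot.MotionError and nothing moves.
- bot.job_done(): hands the job in, once; it reports no verdict.
Readings, each from a call of its own:
- bot.current_clock(): time.
- bot.current_joints(): joint angles.
- bot.current_joint_vel(): joint speeds.
- bot.current_effort(): joint torques, N m.
- bot.current_ee_pos(): TCP position.
- bot.current_tool_rot(): TCP orientation.
- bot.current_contact_force(): force on the tool from outside, world axes, zero at the start.
- bot.current_ft_torque(): the same for the moment, N m.
- bot.current_opening(): opening from 0.0 (shut) to 1.0 (fully open).
Only numpy, scipy, OpenCV 4.12 (cv2) and the standard library are available. Lean on these libraries where they do the work, as an engineer would, in place of code of your own. Each camera call takes 0.05 s, during which the arm holds its last target.

## Working session

There is one attempt and no reset: what is moved stays moved. The work goes in short steps, each a Python script; the robot and the scene stay as the last script left them, time stands still between calls to the robot, and variables do not carry over. Pictures are saved under pics/ and viewed, and the job is handed in when it is done.

```bash
ls; mkdir -p pics
python3 - <<'E'
from workcell import bot
import cv2,numpy as np
for n in ["scene","top","wrist"]:
    c=bot.read_camera(n); cv2.imwrite(f"pics/{n}0.png",c["pixels"]); print(n,c["fx"],c["cx"],c["cy"],np.round(c["R"],3).tolist(),np.round(c["t"],3), np.round(-c["R"].T@c["t"],3))
print(bot.current_clock(),bot.current_tool_rot())
E
```

```text
pics
scene 491.75035511645234 278.62202558925486 210.09473192652067 [[-0.204, 0.979, 0.009], [0.756, 0.164, -0.633], [-0.621, -0.122, -0.774]] [ 0.037 -0.388  1.517] [1.244 0.213 0.928]
top 506.4926940689392 271.52242549462386 206.79859458553958 [[-0.003, -1.0, 0.008], [-0.995, 0.002, -0.101], [0.101, -0.009, -0.995]] [0.07  0.592 1.25 ] [0.463 0.08  1.303]
wrist 342.0017665319821 279.0376815068299 207.81614277539947 [[0.42, 0.908, -0.001], [0.878, -0.406, 0.253], [0.229, -0.107, -0.968]] [-0.575 -0.028  0.391] [0.176 0.552 0.385]
0.15 [ 2.64531977e+00  1.69370739e+00 -2.12326530e-03]
```

View pics/scene0.png

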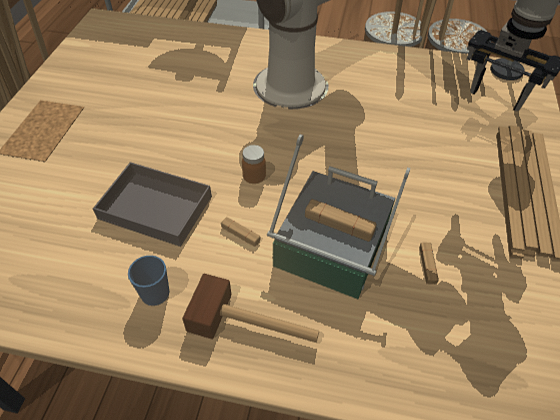

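View pics/top0.png

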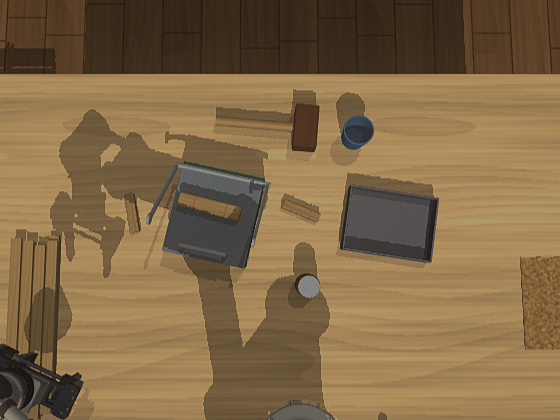

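View pics/wrist0.png

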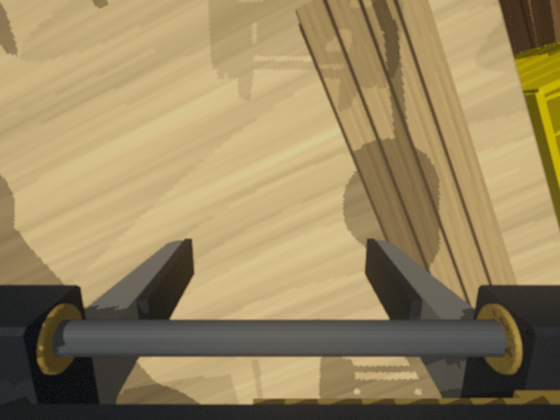

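Candidates in the top view are the block on the cover (208,207), a small block between planer and tray (300,208), and a small block left of the planer (132,212). The long planks at (35,290) and the mallet handle (255,121) are not blanks. I choose the block on the cover, since it is the largest and lies crosswise behind the handle. Next I'll check it in a close crop.

Run:
```python
import cv2,numpy as np
a=cv2.imread("pics/top0.png")[145:285,120:285]; cv2.imwrite("pics/topc.png",cv2.resize(a,None,fx=4.2,fy=4.2,interpolation=cv2.INTER_CUBIC))
a=cv2.imread("pics/scene0.png")[125:305,250:430]; cv2.imwrite("pics/scenec.png",cv2.resize(a,None,fx=3.3,fy=3.3,interpolation=cv2.INTER_CUBIC))
```

```text
(no output)
```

View pics/topc.png

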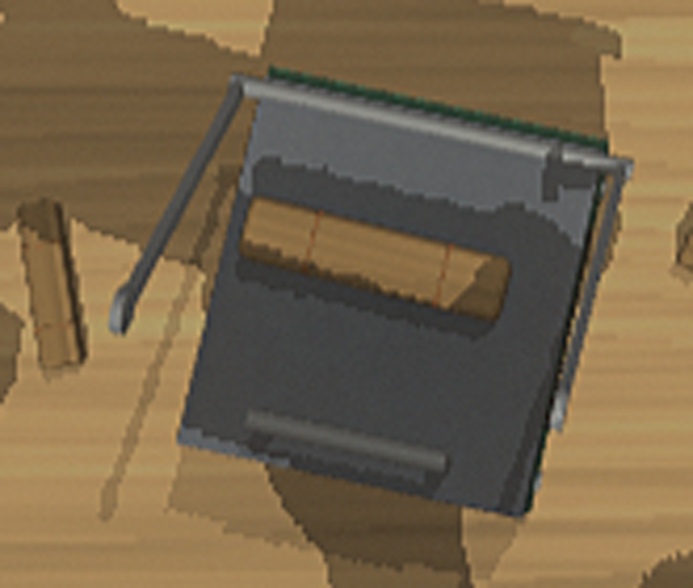

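View pics/scenec.png

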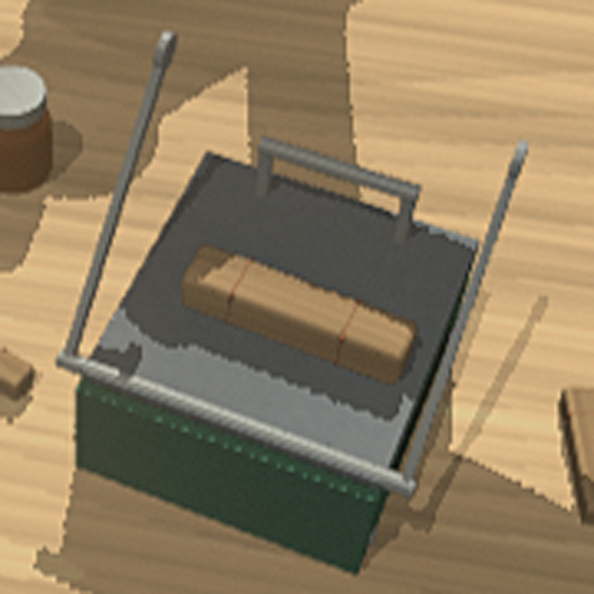

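```bash
cat > h.py <<'E'
from workcell import bot
import cv2,numpy as np
from scipy.spatial.transform import Rotation as Ro
def ray(c,p):
    o=-c["R"].T@c["t"]; d=c["R"].T@np.array([(p[0]-c["cx"])/c["fx"],(p[1]-c["cy"])/c["fy"],1.]); return o,d
def plane(c,p,z):
    o,d=ray(c,p); return o+d*(z-o[2])/d[2]
def tri(cs,ps):
    A=np.zeros((3,3));b=np.zeros(3);L=[]
    for c,p in zip(cs,ps):
        o,d=ray(c,p);d=d/np.linalg.norm(d);M=np.eye(3)-np.outer(d,d);A+=M;b+=M@o;L.append((M,o))
    x=np.linalg.solve(A,b); return x,[np.linalg.norm(M@(x-o)) for M,o in L]
def snap(n,f):
    c=bot.read_camera(n); cv2.imwrite("pics/"+f,c["pixels"]); return c
E
python3 - <<'E'
from h import *
np.set_printoptions(precision=4,suppress=True)
T=bot.read_camera("top");S=bot.read_camera("scene")
t=lambda x,y:((x+.5)/4.2+120-.5,(y+.5)/4.2+145-.5)
s=lambda x,y:((x+.5)/3.3+250-.5,(y+.5)/3.3+125-.5)
print("disc+",tri([T,S],[t(122,318),s(519,152)]))
print("disc-",tri([T,S],[t(560,420),s(167,42)]))
print("h+",tri([T,S],[t(250,418),s(415,190)])); print("h-",tri([T,S],[t(444,462),s(265,147)]))
print("h planes",plane(T,t(250,418),.148),plane(T,t(444,462),.148))
print("hingeends",tri([T,S],[t(238,86),s(409,485)]),tri([T,S],[t(625,167),s(67,359)]))
print("cover near",plane(T,t(180,438),.099),plane(T,t(525,514),.099))
b=[plane(T,t(*p),.129) for p in [(252,198),(511,261),(496,320),(240,250)]]
print("blank",b,np.mean(b,0))
print("tray",[plane(T,p,.04) for p in [(350,185),(439,199),(432,262),(341,249)]])
print("jar",plane(T,(309,286),.085),plane(S,(253,152),.085));
E
```

```text
disc+ (array([0.5431, 0.3279, 0.2412]), [np.float64(0.0005200578342574542), np.float64(0.0005200578342574348)])
disc- (array([0.4919, 0.1091, 0.2394]), [np.float64(0.0008157903452848838), np.float64(0.0008157903452849012)])
h+ (array([0.4959, 0.279 , 0.1467]), [np.float64(0.0011800995772640022), np.float64(0.0011800995772640128)])
h- (array([0.4718, 0.1759, 0.1399]), [np.float64(0.0002113088145992298), np.float64(0.00021130881459922299)])
h planes [0.4957 0.28   0.148 ] [0.4718 0.175  0.148 ]
hingeends (array([0.688 , 0.2991, 0.0925]), [np.float64(0.0004201667496672979), np.float64(0.000420166749667323)]) (array([0.6404, 0.0766, 0.0942]), [np.float64(0.000216835065642669), np.float64(0.0002168350656426344)])
cover near [0.486  0.3277 0.099 ] [0.4429 0.1334 0.099 ]
blank [array([0.6182, 0.2841, 0.129 ]), array([0.5827, 0.1402, 0.129 ]), array([0.55  , 0.1484, 0.129 ]), array([0.5891, 0.2903, 0.129 ])] [0.585  0.2158 0.129 ]
tray [array([ 0.6465, -0.1288,  0.04  ]), array([ 0.6106, -0.3525,  0.04  ]), array([ 0.453 , -0.3293,  0.04  ]), array([ 0.4858, -0.1035,  0.04  ])]
jar [ 0.3974 -0.0193  0.085 ] [ 0.4002 -0.0191  0.085 ]
```

```bash
cat >> h.py <<'E'
def down(yaw,tilt=0): # jaw x axis along yaw
    return (Ro.from_euler('z',yaw)*Ro.from_euler('x',np.pi)).as_rotvec()
HM=np.array([0.664,0.188,0.095]); PY=-0.216
E
python3 - <<'E'
from h import *
p=bot.current_ee_pos(); bot.line_to([p[0],p[1],.36],max_speed=.25)
bot.goto([.585,.216,.36],down(-.24))
c=snap("wrist","w1.png"); np.savez("w1.npz",**{k:c[k] for k in["fx","fy","cx","cy","R","t"]})
print(bot.current_clock(),bot.current_joints(),bot.current_ee_pos())
E
```

```text
2.7167 [1.62117118e-01 2.37111533e-01 1.22416091e+00 2.94459526e-04
 1.68024227e+00 4.00061816e-01] [0.58444834 0.21717654 0.36013698]
```

View pics/w1.png

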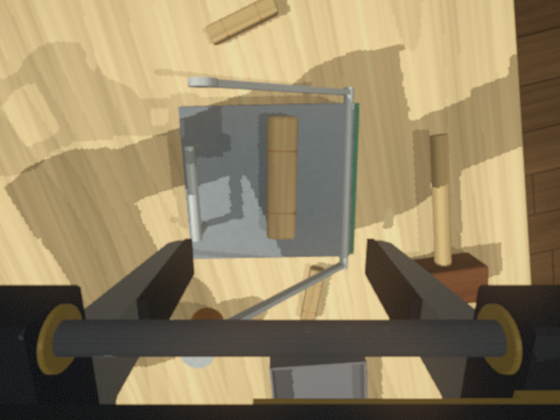

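The wrist view shows the long blank at (282,177), about 30x123 px. It is clearly the largest; the others, at (243,20) and (313,290), are smaller. The handle is at (193,195), with both pointer arms outside the cover. Now I'll refine the blank pose.

Run:
```python
from h import *
np.set_printoptions(precision=4,suppress=True)
c=np.load("w1.npz");im=cv2.imread("pics/w1.png")
h=cv2.cvtColor(im,cv2.COLOR_BGR2HSV);m=((h[...,0]<25)&(h[...,1]>90)).astype(np.uint8)
M=np.zeros_like(m);M[108:248,250:318]=m[108:248,250:318]
k=max(cv2.findContours(M,0,2)[0],key=cv2.contourArea);q=cv2.boxPoints(cv2.minAreaRect(k));print(q)
w=np.array([plane(c,p,.129) for p in q]);print(w,w.mean(0))
print([np.linalg.norm(w[i]-w[i-1]) for i in range(4)])
for a,b in [((190,150),(196,238))]: 
  A,B=plane(c,a,.15),plane(c,b,.15);print("handle",A,B,(A+B)/2,np.arctan2(-(A-B)[0],(A-B)[1]))
A,B=plane(c,(350,90),.1),plane(c,(345,264),.1);print("hinge",(A+B)/2,np.arctan2(-(A-B)[0],(A-B)[1]))
for i in range(4):
  d=w[i]-w[i-1];
  if np.linalg.norm(d)>.1: print(np.arctan(-d[0]/d[1]))
```

```text
[[264.9099 237.7836]
 [267.8198 115.5672]
 [297.3031 116.2691]
 [294.3932 238.4856]]
[[0.55   0.1515 0.129 ]
 [0.5895 0.2929 0.129 ]
 [0.6218 0.2842 0.129 ]
 [0.5854 0.1419 0.129 ]] [0.5866 0.2176 0.129 ]
[np.float64(0.036689363160941485), np.float64(0.14684097959140335), np.float64(0.0334883114268855), np.float64(0.1469156105100856)]
handle [0.4977 0.2774 0.15  ] [0.4736 0.1775 0.15  ] [0.4857 0.2275 0.15  ] -0.23635355392990884
hinge [0.667 0.189 0.1  ] -0.217288884184267
-0.27236627406357256
-0.25057288570186914
```

Run:
```python
from h import *
b=np.array([.586,.217]);yaw=-.26
bot.set_gripper(.8,25)
bot.line_to([*b,.15],rot=down(yaw),max_speed=.2)
bot.line_to([*b,.1045],max_speed=.06)
print(bot.current_contact_force(),bot.current_ee_pos())
bot.set_gripper(0.,25)
print("open",bot.current_opening()*92,bot.current_contact_force())
bot.line_to([*b,.16],max_speed=.08)
bot.line_to([*b,.33],max_speed=.2)
print(bot.current_opening()*92,bot.current_contact_force(),bot.current_clock())
snap("scene","s2.png")
```

```text
[-0.2412502   0.06391604  0.34303686] [0.58636551 0.21708026 0.10492936]
open 35.96444111066523 [-0.39241106 -0.19329495  0.5038044 ]
35.86867696451778 [-0.24424229  0.76572732 -1.62466417] 7.775
```

View pics/s2.png

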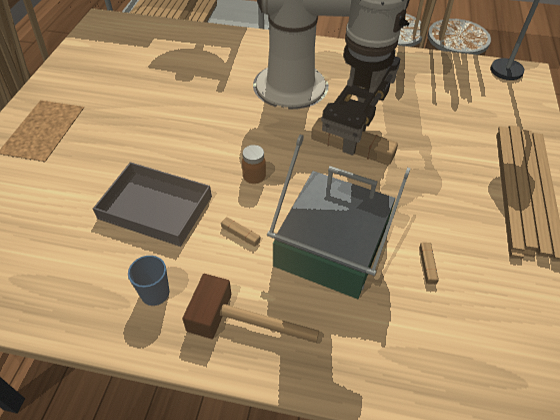

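The blank is in the gripper at (366,140), the cover is clear and closed, and the pointers are unchanged. Next I'll place the blank in the tray.

Run:
```python
from h import *
t=np.array([.549,-.2285]);yaw=-.155
bot.goto([*t,.25],down(yaw))
bot.line_to([*t,.04],max_speed=.2)
z=.016
bot.line_to([*t,z],max_speed=.06)
f0=bot.current_contact_force()[2]
while z>.008:
    z-=.0015; bot.line_to([*t,z],max_speed=.03); f=bot.current_contact_force()[2]
    print(round(z,4),f)
    if f-f0>3: break
bot.set_gripper(.75)
bot.line_to([*t,.06],max_speed=.1); bot.line_to([*t,.30],max_speed=.3)
print(bot.current_clock())
snap("scene","s3.png");snap("top","t3.png")
```

```text
0.0145 -0.7465930139470515
0.013 -1.720489127237298
0.0115 -1.918651983611959
0.01 5.1804428559891225
14.4833
```

View pics/s3.png

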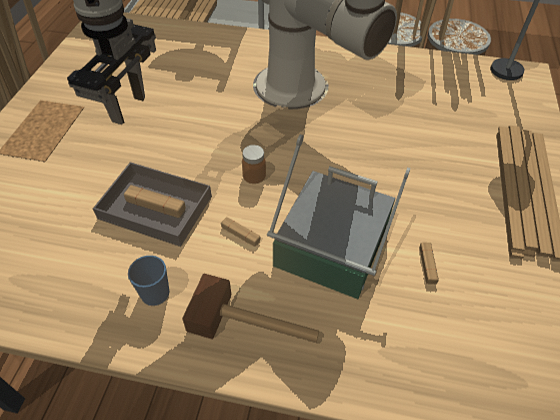

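View pics/t3.png

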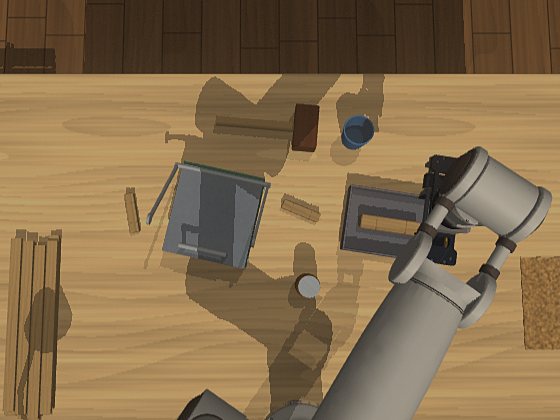

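The blank lies flat in the tray, at scene (155,200) and top (385,225). Jar, mallet, cup and pointers are where they were. Next is the handle.

```bash
python3 - <<'E'
from h import *
np.set_printoptions(precision=4,suppress=True)
b=np.array([.484,.2275]);yaw=-.218
bot.set_gripper(.5)
bot.goto([*b,.30],down(yaw))
bot.line_to([*b,.17],max_speed=.2)
bot.line_to([*b,.127],max_speed=.06)
print(bot.current_contact_force())
bot.set_gripper(0.,35)
print("open",bot.current_opening()*92,bot.current_contact_force(),bot.current_ee_pos(),bot.current_clock())
c=snap("wrist","w4.png");snap("scene","s4.png")
E
python3 -c "
import cv2,numpy as np
a=cv2.imread('pics/w4.png');b=cv2.imread('pics/s4.png')
cv2.imwrite('pics/x4.png',cv2.resize(np.hstack([a,b]),(800,300)))"
```

```text
[0.6607 0.2253 0.3105]
open 10.922665968487447 [ 3.5128 -0.3685 -1.4978] [0.4848 0.2274 0.1272] 19.075
```

View pics/x4.png

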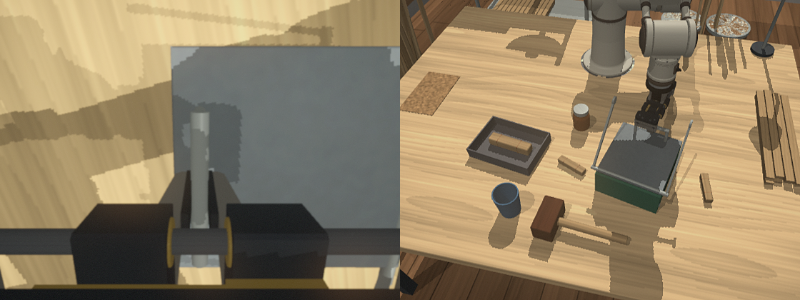

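The bar is gripped between the pads (10.9 mm opening, wrist view left half at (200,180)). Now I'll lift along the arc.

```bash
cat >> h.py <<'E'
def arc(th,start=np.array([.4848,.2274,.1272])):
    u=np.array([np.cos(PY),np.sin(PY),0])
    f=lambda t:u*(-.185*np.cos(t)+.05*np.sin(t))+np.array([0,0,1])*(.185*np.sin(t)+.05*np.cos(t))
    return start+f(th)-f(0)
E
python3 - <<'E'
from h import *
np.set_printoptions(precision=3,suppress=True)
print([bot.inverse_kinematics(arc(t),down(-.218)) is not None for t in (.2,.5,.8)])
for t in np.linspace(.11,.77,7):
    bot.line_to(arc(t),max_speed=.08)
    f=bot.current_contact_force();print(t,f,bot.current_opening()*92)
    if np.linalg.norm(f)>35: print("stop");break
bot.hold(.3)
print(bot.current_contact_force(),bot.current_ee_pos(),arc(t),bot.current_clock())
snap("scene","s5.png");snap("top","t5.png")
a=cv2.imread("pics/s5.png")[90:310,240:440]; cv2.imwrite("pics/s5c.png",cv2.resize(a,None,fx=2.7,fy=2.7,interpolation=cv2.INTER_CUBIC))
E
```

```text
[True, True, True]
0.11 [ 4.601  0.181 -8.497] 11.218874397690508
0.22 [-0.093  0.879 -8.283] 10.67858383531356
0.33 [-6.802  0.418 -5.051] 10.88042731573582
0.44 [-9.213  0.729 -2.797] 10.481774539227729
0.55 [-11.454   0.17    0.699] 10.799718113466962
0.66 [-12.501   0.507   4.092] 10.850106525627973
0.77 [-15.196   0.461   6.34 ] 10.816062393526574
[-15.536  -0.314   7.135] [0.568 0.209 0.245] [0.57  0.209 0.242] 22.3917
```

View pics/s5c.png

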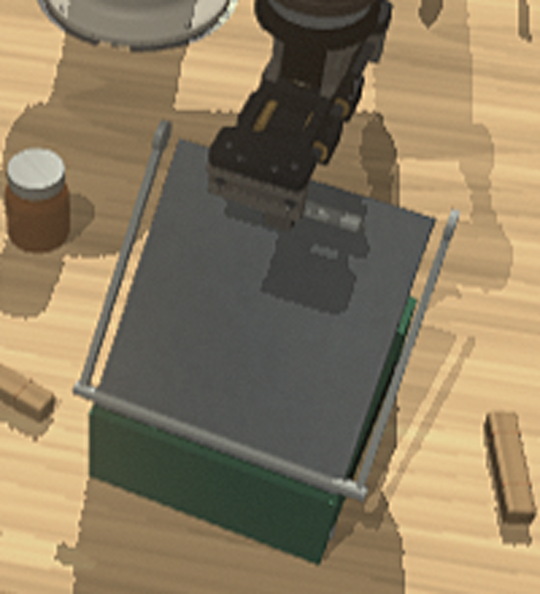

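View pics/t5.png

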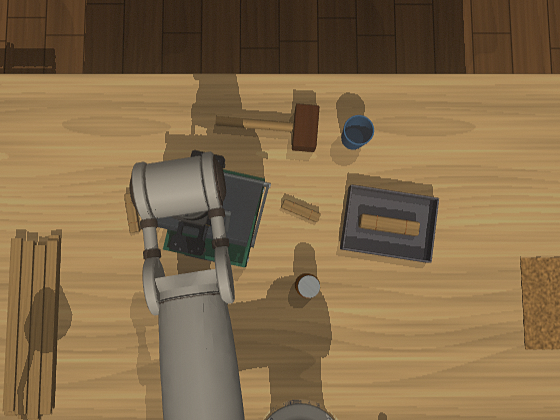

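Run:
```python
from h import *
a=cv2.imread("pics/t5.png")[150:280,150:290]; cv2.imwrite("pics/t5c.png",cv2.resize(a,None,fx=5,fy=5,interpolation=cv2.INTER_CUBIC))
c=snap("wrist","w5.png"); np.savez("w5.npz",**{k:c[k] for k in["fx","fy","cx","cy","R","t"]})
```

```text
(no output)
```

View pics/t5c.png

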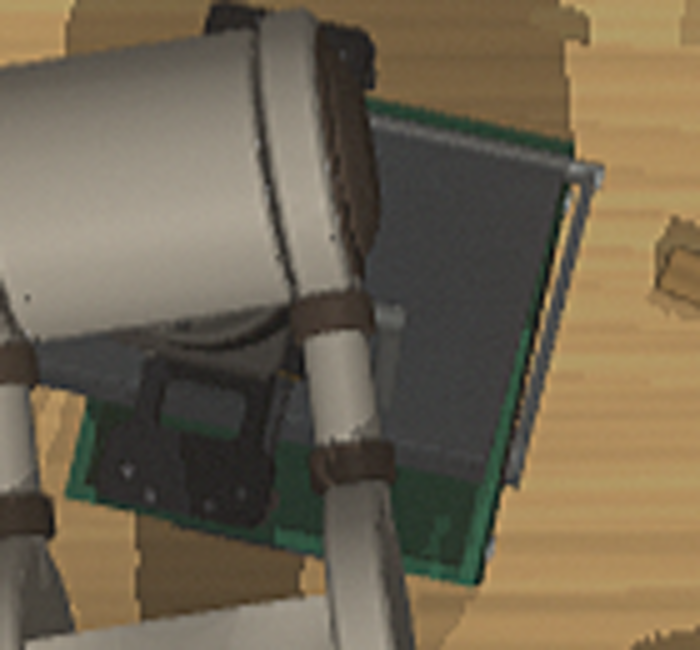

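View pics/w5.png

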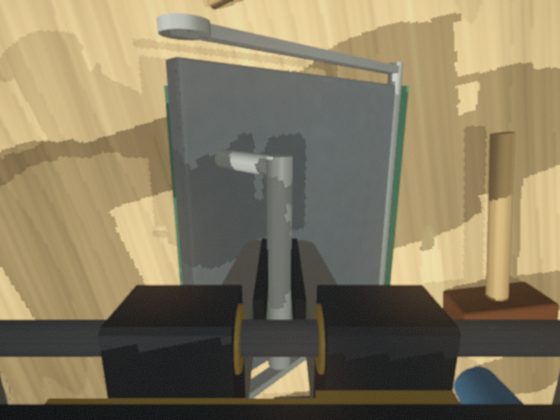

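Run:
```python
from h import *
np.set_printoptions(precision=4,suppress=True)
T=bot.read_camera("top");S=bot.read_camera("scene");W=np.load("w5.npz")
t=lambda x,y:((x+.5)/5+149.5,(y+.5)/5+149.5)
s=lambda x,y:((x+.5)/2.7+239.5,(y+.5)/2.7+89.5)
u=np.array([np.cos(PY),np.sin(PY),0])
def rep(n,r,off):
    p,e=r; d=p-HM; h=-d@u; print(n,p,"err",np.round(e,4),"along",h,"z",d[2],"rad",np.hypot(h,d[2]),"ang",np.arctan2(d[2],h)-off)
o=np.arctan2(4,207.5)
rep("cov-",tri([T,S],[t(484,457),s(180,140)]),o)
rep("cov+",tri([W,S],[(182,60),s(435,218)]),o)
rep("disc+",tri([W,S],[(184,26),s(453,219)]),0)
rep("disc- old",(np.array([.4919,.1091,.2394]),[0]),0); rep("disc+ old",(np.array([.5431,.3279,.2412]),[0]),0)
a,b=[plane(T,t(*p),.0) for p in [(1,1),(2,2)]]
p=bot.current_ee_pos()+[0,0,.019]; d=p-HM; print("handle ang",np.arctan2(d[2],-d@u)-np.arctan2(50,185),np.hypot(d[2],d@u))
```

```text
cov- [0.4995 0.123  0.2375] err [0.0006 0.0006] along 0.14672031272608357 z 0.14253918715611993 rad 0.20455872027749672 ang 0.751669865414051
cov+ [0.5433 0.3157 0.2395] err [0.0002 0.0002] along 0.14525980961886117 z 0.144544806238776 rad 0.20492343277700842 ang 0.7636562561346457
disc+ [0.5502 0.3272 0.248 ] err [0.0001 0.0001] along 0.1410133382918626 z 0.1530134816173901 rad 0.2080814435092439 ang 0.8261886160074061
disc- old [0.4919 0.1091 0.2394] err [0] along 0.15119064918686623 z 0.1444 rad 0.2090693004760528 ang 0.7624290506746431
disc+ old [0.5431 0.3279 0.2412] err [0] along 0.14807456257200674 z 0.1462 rad 0.208087760526397 ang 0.779028135350562
handle ang 0.7779125747544486 0.19554436100026354
```

Run:
```python
from h import *
np.set_printoptions(precision=4,suppress=True)
T=bot.read_camera("top");W=np.load("w5.npz")
t=lambda x,y:((x+.5)/5+149.5,(y+.5)/5+149.5)
u=np.array([np.cos(PY),np.sin(PY),0]);z=np.array([0,0,1.])
def cyl(n,c,p,r,off,HMx=HM):
    o,d=ray(c,p);o=o-HMx;a=np.array([-o@u,o[2]]);b=np.array([-d@u,d[2]])
    for k in np.roots([b@b,2*a@b,a@a-r*r]):
        q=a+k*b
        if np.isreal(k) and q[1]>.08: print(n,np.arctan2(q[1],q[0])-off)
R=np.hypot(.2075,.004);o=np.arctan2(4,207.5)
cyl("W cov+ upper",W,(182,60),R,o);cyl("W cov+ lower",W,(169,60),R,-o)
for px in (182,184,186):cyl("W disc+",W,(px,26),.205,0)
cyl("T cov- upper",T,t(484,457),R,o);cyl("T cov- lower",T,t(480,479),R,-o)
# disc extreme toward robot: horizontal extreme = centre + 12mm along -u
H2=HM-.012*u
cyl("T disc- tip",T,t(513,488),.205,0,H2)
t0=lambda x,y:((x+.5)/4.2+119.5,(y+.5)/4.2+144.5)
cyl("T0 disc- tip",T,t0(557,430),.205,0,H2);cyl("T0 disc+ tip",T,t0(117,333),.205,0,H2)
```

```text
W cov+ upper 0.7858963709030402
W cov+ lower 0.7640110007736374
W disc+ 0.7945418705004126
W disc+ 0.8029612107899815
W disc+ 0.8111546243503125
T cov- upper 0.7640950261918217
T cov- lower 0.7379777581767258
T disc- tip 0.7845799158679412
T0 disc- tip 0.7874597210728257
T0 disc+ tip 0.7915254505363165
```

The measurements agree to about 0.03 rad: cover at about 0.765 (range 0.74–0.79), pointer at about 0.79–0.80. I'll nudge up 0.025 rad and shift slightly outward to relieve the radial load.

Run:
```python
from h import *
np.set_printoptions(precision=4,suppress=True)
th=.797;u=np.array([np.cos(PY),np.sin(PY),0])
bot.line_to(arc(th)-.001*u+[0,0,.0018],max_speed=.02)
bot.hold(.8)
p=bot.current_ee_pos();bot.hold(.5);q=bot.current_ee_pos()
d=q+[0,0,.019]-HM;print(p,q-p,bot.current_joint_vel(),bot.current_contact_force(),bot.current_opening()*92,"th",np.arctan2(d[2],-d@u)-np.arctan2(50,185),bot.current_clock())
w=snap("wrist","w6.png");snap("top","t6.png");snap("scene","s6.png")
np.savez("w6.npz",**{k:w[k] for k in["fx","fy","cx","cy","R","t"]})
a=cv2.imread("pics/t6.png")[150:280,150:290];a=cv2.resize(a,(400,371),interpolation=cv2.INTER_CUBIC)
b=cv2.resize(cv2.imread("pics/w6.png")[:300,130:430],(371,371));cv2.imwrite("pics/x6.png",np.hstack([a,b]))
```

```text
[0.5714 0.208  0.2474] [0. 0. 0.] [-0.0001 -0.0013  0.0003 -0.0001 -0.0005  0.0003] [-9.0545  0.2195 -1.3908] 10.624912603008903 th 0.8017947838470354 24.425
```

View pics/x6.png

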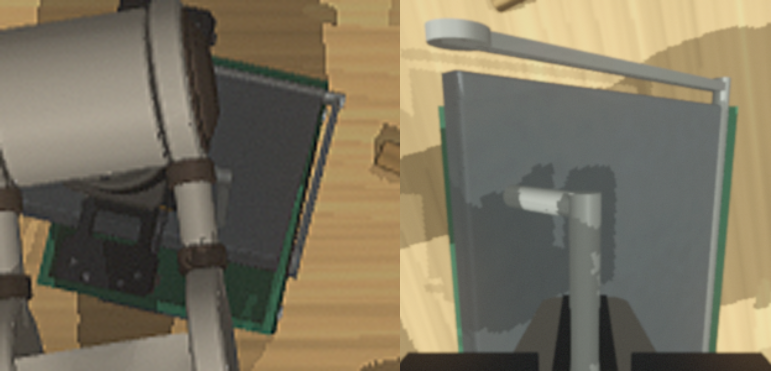

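View pics/s6.png

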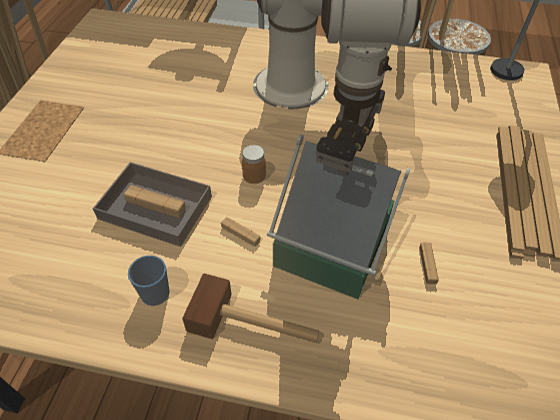

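View pics/w6.png

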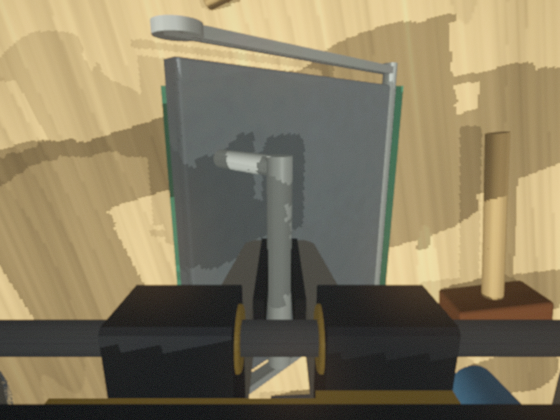

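The wrist view now shows the cover's end face at columns 167–180 and the disc centre at column 177. I'll do one numeric check, then hand in.

Run:
```python
from h import *
W=np.load("w6.npz");u=np.array([np.cos(PY),np.sin(PY),0])
def cyl(c,p,r,off):
    o,d=ray(c,p);o=o-HM;a=np.array([-o@u,o[2]]);b=np.array([-d@u,d[2]])
    return [round(float(np.arctan2(q[1],q[0])-off),3) for k in np.roots([b@b,2*a@b,a@a-r*r]) for q in [a+k*b] if q[1]>.08]
R=np.hypot(.2075,.004);o=np.arctan2(4,207.5)
A=cyl(W,(180,59),R,o),cyl(W,(167,59),R,-o);D=cyl(W,(177,28),.205,0);print(A,D)
c=(A[0][0]+A[1][0])/2
if abs(c-D[0])<.035:
    bot.job_done();print("done",bot.current_clock(),bot.current_contact_force(),bot.current_opening()*92)
```

```text
([0.807], [0.787]) [0.803]
the job is handed in; nothing more can be done
the job is handed in; nothing more can be done
```

I moved the bamboo blank from the closed cover into the tray and lifted the cover by its bar until it lined up with the pointer arms. I handed the job in at about 24.5 s with the gripper still holding it.

- **Alignment:** the last wrist-view check put the cover at 0.79–0.81 rad and the pointer at about 0.80 rad. An earlier single measurement put the pointer at 0.83 rad. I discounted it because the scene camera cannot measure that angle well. Even at 0.83 rad, the difference stays within the 0.08 rad limit.
- **Hold:** the bar was gripped at 35 N with the pads about 10.6 mm apart, and there was no measurable drift over 0.5 s. The wrist force was about 9 N.
- **Blank and bystanders:** the last scene picture shows the blank flat near the tray centre. The jar, mallet, cup and pointer arms look unmoved; I judged these by eye.
- **Not checked:** no readings were available after hand-in, so the final second is unconfirmed.

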